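# Switch on the nail dust collector

## Robot

A 6-joint arm with a two-finger parallel gripper is mounted at the origin on the work surface. World frame = base frame: x ahead of the robot, y to its left, z up, the work surface at z = 0. Lengths are in mm, angles in rad, forces in N, time in s.
With the tool pointing down it reaches from about 350 to 975 mm from the base axis. Payload 4.9 kg.
Tool frame: the origin (TCP) lies midway between the tips of the shut fingers; the grasp point (between the pads) lies 19 mm behind it (env.grasp_offset is the distance from the TCP to the grasp point, in mm); z points along the fingers, y is the line along which they close (so a half turn about z gives the same grasp; the last joint's range is limited). The gripper opens to 85 mm and grips with 20 to 120 N. Pads are 22 mm wide; open, the fingers measure 114 mm over their backs; the gripper's body (76 mm by 85 mm) begins 54 mm behind the grasp point. The pads swing forward as they close: fully open they stand 13 mm farther back than shut.
Start: joints at [-1.421, 0.053, 1.613, -0, 1.476, -0.119], TCP at [165.98, -602.538, 231.304] pointing down, gripper open.
Joint ranges: [-3.01, 3.01], [-1.01, 2.22], [0.06, 2.58], [-1.02, 4.17], [0.09, 2.62], [-3.14, 3.14]. Speed limits (rad/s): [2.57, 2.57, 3.14, 3.14, 3.14, 3.14].

## Interface

Orientations are given as a 3x3 rotation matrix whose columns are the frame's x, y, z axes.
In Python, from cell import env, viewer gives the robot as it stands.
- The arm moves only by the shell command python3 -m handwheel 'ROWS' [OPENING] [FORCE]. ROWS is text: rows parted by semicolons, each of 4 numbers parted by spaces: the shift along the tool's x, y, z in m, then the turn about the tool's z in rad. A call has 1 to 12 rows; each row shifts and turns the commanded pose from where the row before left it, along the tool's axes as they then stand; what a row does not reach is not made up. A row lasts 1/8 s, in which the tool goes at most 62.5 mm and 10.7 degrees, less where a joint would pass 70% of its speed; a pose out of reach is approached as far as the arm can. A call with a gripper value outside its range is refused whole. OPENING is the gripper command: -1 is shut, 1 is fully open, values between are in proportion, set as the call begins (- or left out, the last holds). The fingers move at their own pace and stop on an object; FORCE is the grip in N (left out, the last holds). Time passes only in rows, so rows that do not move let the fingers close. It gives the time, the measured TCP pose, the force, the opening and the grip force at its end, in the units of the state.
- env.observe(): the state, without advancing time (a new reading comes with each control period).
- viewer.capture(name): name is "scene" or "top"; returns a dict with "color" (384x512x3 uint8, blue, green, red), "K" (3x3 intrinsics, pixels), "k1" (the pictures are not rectified: a ray, as slopes to the right and down, at radius r is drawn at 1 + k1 r^2 times it, then the intrinsics apply), "rvec" (rotation vector, rad) and "tvec" (3), from world to camera coordinates, as OpenCV has them. Camera axes: x right, y down, z forward; pixel columns grow to the right and rows downward; lengths in mm; the calibration is good to about 2 mm. A picture is of the moment at which its call begins. There is no depth.
- env.finish_job(): hands the job in; it is judged then, once.
The state is a dict: "time_s": time; "joints": joint angles; "joint_velocities": joint speeds; "joint_torque": joint torques, N m; "position": TCP position; "eef_rot": TCP orientation; "contact_force": force on the tool from outside, world axes, zero at the start; "moment": the same for the moment, N m; "gripper_width": finger opening in mm; "grip_force": force on a finger pad.
Only numpy, scipy, OpenCV 4.12 (cv2) and the standard library are available. Lean on these libraries where they do the work, as an engineer would, in place of code of your own. Each camera call takes 0.05 s, during which the arm holds its last target. There are 200 camera calls.

## Task

Switch on the dust collector on the manicure table, the wide low box with the round fan grille: flip its bat toggle over its centre so that it leans towards the grille and stays there. Leave the toggle on the smaller file control box, the one with the round knob, switched off as it is.

Things in the scene. Friction and masses are not known exactly. Their poses are not given: they have to be found in the camera images.
- collector: Dust collector: wide low white box, fixed, 220 mm along its x, 240 mm along y, top deck 60 mm above the table; stands left or right. Origin: centre of its underside; z up, x away from its filter-drawer side, within 0.4 rad of world x. On the deck: round 136 mm fan grille centred at (-18, +40) mm; toggle pivot at (0, -85) mm, 64 mm above the table; loose buffer block 26 mm high at x = 83 mm.
- fan_toggle (a joint): The collector's steel bat toggle: round rod 50 mm long from its pivot, 9 mm thick at the foot, 14 mm at the end; swings along the collector's y. 0 rad = off (the start), leaning 0.45 rad to -y, away from the grille; 0.45 = upright; 0.90 = on, leaning 0.45 rad to +y, to the grille. A spring holds it at either end (1.5 N at the bat's end) and snaps it over just past upright.
- fan_toggle_tip (a point): The end of the collector's bat toggle, on the rod's axis, 50 mm from the pivot; moves with it. When off it is 109 mm above the table and 22 mm from the pivot towards the collector's -y.
- file_toggle (a joint): The same kind of bat toggle on the file control box (white, 150 by 140 mm, 60 mm high, with a round 40 mm knob and a metal handpiece lying on top). Starts at 0 (off, leaning away from the knob) and must stay there; 0.90 would be on.

How it is judged (in metres and radians):
At the end, for the whole second after the job is handed in: The collector's toggle rests (below 0.3 rad/s) at 0.72 rad or more, that is on, leaning towards the grille by at least 0.27 rad, and the control box's toggle is still off (below 0.2 rad) (value of joint fan_toggle above 0.72 rad and velocity of joint fan_toggle between -0.3 and 0.3 rad/s and value of joint file_toggle below 0.2 rad); the robot touches nothing.
It fails at once if the control box's toggle is flipped or pushed past upright (value of joint file_toggle above 0.45 rad).
It also fails if it takes over 32 s, if anything falls off the work surface, if the arm or the gripper's body presses on something with over 40 N, if the wrist force passes 120 N, or if a joint passes its speed limit or range.

## Working session

There is one attempt and no reset: what is moved stays moved. The work goes in short steps, Python scripts to look and compute and a shell command to move; the robot and the scene stay as the last step left them, time stands still between calls to the robot, and variables do not carry over. Pictures are saved under pics/ and viewed, at most 10 in all, crops included, and the job is handed in when it is done.

```bash
mkdir -p pics; python3 - <<'E'
from cell import env, viewer
import cv2,pickle
d={}
for n in("scene","top"):
    c=viewer.capture(n);d[n]=c
    cv2.imwrite(f"pics/{n}0.png",cv2.resize(c["color"],(768,576)))
    print(n,c["K"],c["k1"],c["rvec"],c["tvec"])
pickle.dump(d,open("cap.pkl","wb"))
s=env.observe();print(s["time_s"],s["eef_rot"],s["gripper_width"])
E
```

```text
scene [[377.53702098   0.         248.73557599]
 [  0.         377.53702098 188.17718034]
 [  0.           0.           1.        ]] -0.0696574849116532 [ 2.13878294  1.25014513 -0.48452728] [-198.66200934 -299.91209566 1283.00963321]
top [[439.91788675   0.         256.57202913]
 [  0.         439.91788675 193.35044424]
 [  0.           0.           1.        ]] 0.05284506263852785 [ 2.13576001 -2.10212019  0.15290607] [ -45.89996985  542.64020984 1032.05612068]
0.1 [[ 9.64095608e-01  2.65555215e-01 -2.95812032e-04]
 [ 2.65555284e-01 -9.64093721e-01  1.92024597e-03]
 [ 2.24740807e-04 -1.92985515e-03 -9.99998113e-01]] 85.10994997255702
```

View pics/scene0.png

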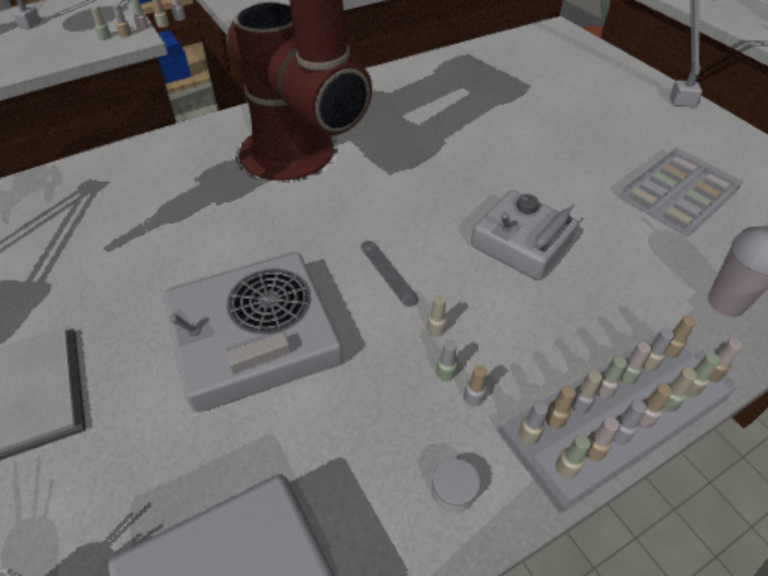

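View pics/top0.png

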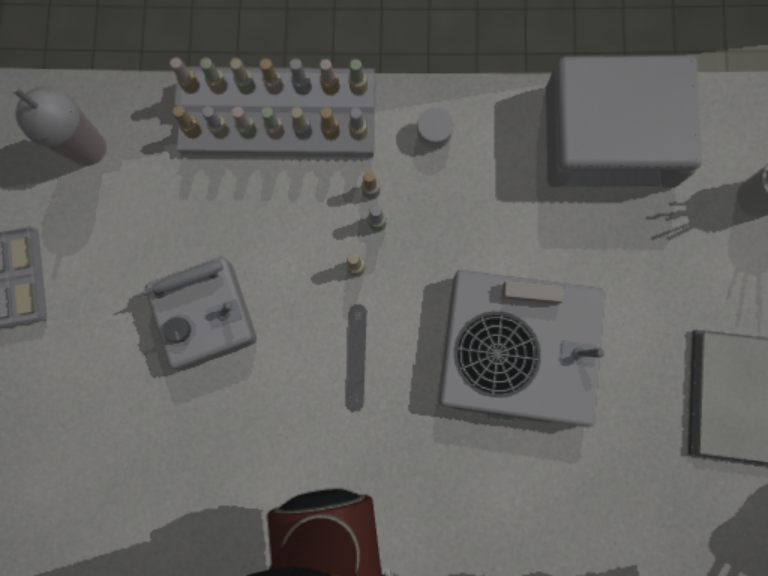

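The top view shows the collector on the right, with its grille at about (498,353), the toggle foot at about (575,352) and the tip at about (601,352), leaning to -y. In the scene view the tip is near (176,318). The file box is far away on the left, at about (200,315) in the top view.

```bash
cat > h.py <<'E'
import numpy as np,cv2
def ray(c,uv):
    K=c["K"];p=(np.array(uv,float)-[K[0,2],K[1,2]])/K[0,0];q=p.copy()
    for _ in range(20): q=p/(1+c["k1"]*(q@q))
    R=cv2.Rodrigues(np.array(c["rvec"],float))[0];t=np.array(c["tvec"]).ravel()
    return -R.T@t, R.T@np.array([*q,1])
def plane(c,uv,z):
    o,d=ray(c,uv);return o+d*(z-o[2])/d[2]
def tri(c1,u1,c2,u2):
    o,d=ray(c1,u1);p,e=ray(c2,u2)
    s=np.linalg.lstsq(np.c_[d,-e],p-o,rcond=None)[0]
    a,b=o+d*s[0],p+e*s[1];return (a+b)/2,np.linalg.norm(a-b)
E
python3 - <<'E'
import pickle,numpy as np,cv2
from h import *
np.set_printoptions(precision=1,suppress=True)
d=pickle.load(open("cap.pkl","rb"));T,S=d["top"],d["scene"]
for n,c,box in(("top",T,(295,205,370,270)),("scene",S,(145,172,215,228))):
    x0,y0,x1,y1=box;g=cv2.cvtColor(c["color"],6)[y0:y1,x0:x1]
    m=cv2.morphologyEx((g<75).astype(np.uint8),cv2.MORPH_CLOSE,np.ones((7,7)))
    k=max(cv2.findContours(m,0,2)[0],key=cv2.contourArea);e=cv2.fitEllipse(cv2.convexHull(k))
    u=np.array(e[0])+[x0,y0];print(n,u,e[1:],"grille",plane(c,u,60))
cs=[plane(T,np.array(p)/1.5,60)[:2] for p in((458,271),(604,288),(594,424),(443,407))]
print("corners",*cs,cv2.minAreaRect(np.array(cs,np.float32)))
print("tip top@109",plane(T,np.array((600,352))/1.5,109),"pivot top@66",plane(T,np.array((573,352))/1.5,66))
print("tip scene@109",plane(S,np.array((176,318))/1.5,109),"pivot sc@66",plane(S,np.array((203,328))/1.5,66))
print(tri(T,np.array((600,352))/1.5,S,np.array((176,318))/1.5))
a=np.hstack([cv2.resize(T["color"][215:255,365:415],None,fx=8,fy=8,interpolation=2),cv2.resize(S["color"][200:240,105:155],None,fx=8,fy=8,interpolation=2)])
cv2.imwrite("pics/crop.png",a)
E
```

```text
top [320.7 233.6] ((62.78668212890625, 78.23704528808594), 102.48066711425781) grille [ 446.3 -191.3   60. ]
scene [178.9 200.5] ((41.22299575805664, 54.962730407714844), 77.07191467285156) grille [ 446.  -214.4   60. ]
corners [ 573.7 -155.3] [ 548.9 -386.2] [ 336.7 -362.4] [ 357.2 -131.6] ((453.05755615234375, -258.9266357421875), (232.66896057128906, 217.76023864746094), 83.87579345703125)
tip top@109 [ 443.  -361.7  109. ] pivot top@66 [ 445.8 -333.    66. ]
tip scene@109 [ 450.6 -355.5  109. ] pivot sc@66 [ 451.8 -324.8   66. ]
(array([ 444.3, -359.2,  104.2]), np.float64(7.720954683703135))
```

View pics/crop.png

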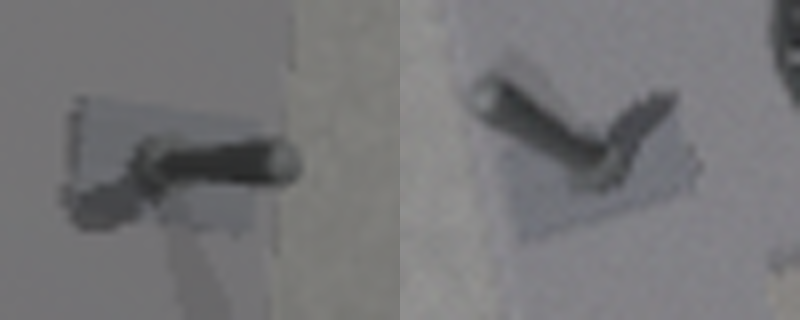

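The crop puts the tip at (400.6,235.2) and the foot at (384.4,235.6) in the top view, which agrees with the ray results. That gives a pivot of about (445,-340) mm, a tip of about (443,-361) mm and a yaw of about -0.107. I'll shut the gripper, align it with the collector and move to the -y side.

```bash
python3 -m handwheel '0 0 0 0.125; 0 0 0 0.125; 0 0 0 0.125; 0.0415 -0.036 0 0; 0.0415 -0.036 0 0; 0.0415 -0.036 0 0; 0.0415 -0.036 0 0; 0.0415 -0.036 0 0; 0.0415 -0.036 0 0; 0 0 0 0; 0 0 0 0' -1 30
```

```text
time_s: 1.48
position: [436.2, -414.0, 230.7]
eef_rot: [[0.994, -0.106, -0.001], [-0.106, -0.994, 0.0], [-0.001, -0.0, -1.0]]
contact_force: [-0.5, -0.7, -0.7]
gripper_width: 0.3
grip_force: 0.0
```

```bash
python3 -m handwheel '0 0 0.046 0; 0 0 0.046 0; 0 0 0.046 0; 0 0 0 0; 0 0 0 0'; python3 - <<'E'
from cell import viewer
import cv2,numpy as np
t=viewer.capture("top")["color"];s=viewer.capture("scene")["color"]
cv2.imwrite("pics/b.png",np.hstack([cv2.resize(t[185:285,330:430],(400,400)),cv2.resize(s[150:250,60:160],(400,400))]))
E
```

```text
time_s: 2.1
position: [436.5, -415.7, 95.2]
eef_rot: [[0.994, -0.107, 0.001], [-0.107, -0.994, -0.002], [0.002, 0.002, -1.0]]
contact_force: [-0.1, -1.5, -0.1]
gripper_width: 0.0
grip_force: 0.0
```

View pics/b.png

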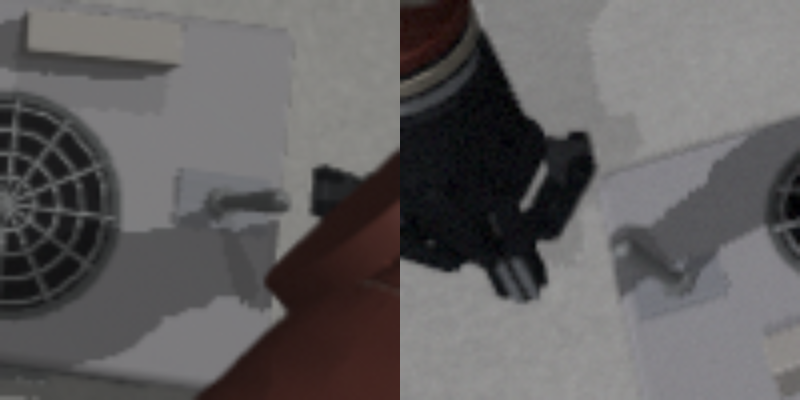

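The fingers are level with the toggle, with their front edge at about (313,185) and the tip at about (285,198) in the left half. I'll shift 3 mm to -x and push towards the grille.

```bash
python3 -m handwheel '-0.003 -0.02 0.003 0; 0 -0.02 0 0; 0 -0.01 0 0; 0 0 0 0'; python3 -m handwheel '0 -0.008 0 0; 0 0 0 0';python3 -m handwheel '0 -0.006 0 0; 0 0 0 0'; python3 - <<'E'
from cell import viewer
import cv2,numpy as np
t=viewer.capture("top")["color"];s=viewer.capture("scene")["color"]
cv2.imwrite("pics/c.png",np.hstack([cv2.resize(t[185:285,330:430],(400,400)),cv2.resize(s[150:250,60:160],(400,400))]))
E
```

```text
time_s: 2.7
position: [439.0, -362.7, 90.3]
eef_rot: [[0.995, -0.104, -0.0], [-0.104, -0.995, 0.0], [-0.0, -0.0, -1.0]]
contact_force: [0.8, -0.5, -0.4]
gripper_width: -0.1
grip_force: 0.0
time_s: 2.95
position: [439.6, -355.6, 90.0]
eef_rot: [[0.994, -0.106, -0.0], [-0.106, -0.994, 0.001], [-0.001, -0.001, -1.0]]
contact_force: [0.2, 0.7, 0.8]
gripper_width: 0.3
grip_force: 0.0
time_s: 3.2
position: [440.2, -349.9, 90.1]
eef_rot: [[0.994, -0.106, -0.0], [-0.106, -0.994, 0.0], [-0.0, -0.0, -1.0]]
contact_force: [0.3, 0.8, 0.2]
gripper_width: 0.0
grip_force: 0.0
```

View pics/c.png

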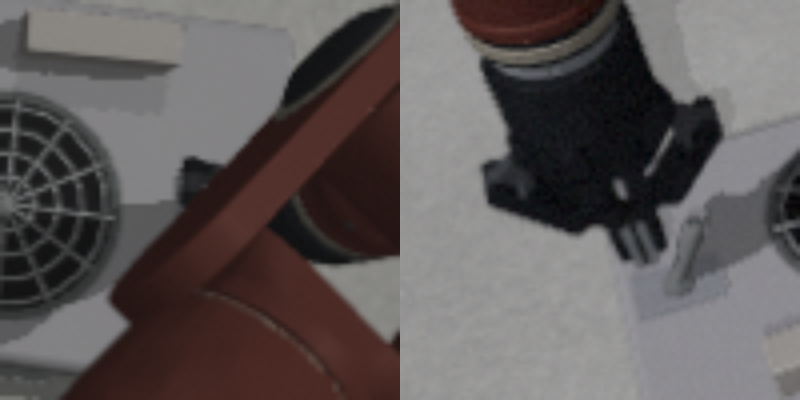

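In the right half the rod (foot (680,285), tip (697,222)) stands clear of the fingers, so it seems to have snapped over. I'll back away, rise and check.

```bash
python3 -m handwheel '0 0.03 0 0; 0 0.04 0 0; 0 0.02 -0.04 0; 0 0.03 -0.05 0; 0 0.05 -0.04 0; 0 0.05 0 0; 0 0.05 0 0; 0 0 0 0;0 0 0 0'; python3 - <<'E'
from cell import viewer
from h import *
T=viewer.capture("top");S=viewer.capture("scene");t,s=T["color"],S["color"]
cv2.imwrite("pics/d.png",np.hstack([cv2.resize(t[215:255,365:415],None,fx=8,fy=8,interpolation=2),cv2.resize(s[200:240,105:155],None,fx=8,fy=8,interpolation=2)]))
cv2.imwrite("pics/e.png",cv2.resize(s,(768,576)))
# expected scene px for ON / upright tip, in crop px
R=np.array(S["rvec"]);D=np.array([S["k1"],0,0,0,0])
p=np.array([445,-340,64.]);y=np.array([.107,.994,0])
for n,c,o in(("top",T,(365,215)),("scene",S,(105,200))):
  for a in(-.45,0,.45):
    q=p+50*(np.sin(a)*y+np.cos(a)*np.array([0,0,1]))
    print(n,a,(cv2.projectPoints(q[None],np.array(c["rvec"],float),np.array(c["tvec"],float),c["K"],np.array([c["k1"],0,0,0,0.]))[0].ravel()-o)*8+[400*(n=="scene"),0])
E
```

```text
time_s: 4.42
position: [411.7, -617.1, 218.8]
eef_rot: [[0.994, -0.106, -0.0], [-0.106, -0.994, 0.001], [-0.0, -0.001, -1.0]]
contact_force: [0.3, 0.2, 0.6]
gripper_width: -0.1
grip_force: 0.0
top -0.45 [279.79015968 158.49011124]
top 0 [205.62424639 147.23690839]
top 0.45 [122.0192366  138.91862711]
scene -0.45 [469.44686076  84.83449019]
scene 0 [542.36935602  49.37656942]
scene 0.45 [623.79077246  36.58816655]
```

View pics/d.png

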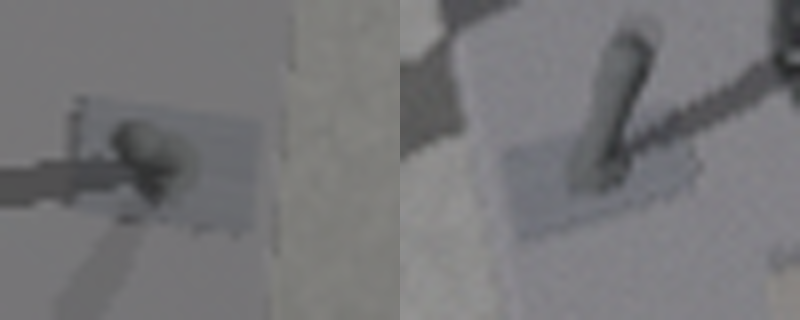

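View pics/e.png

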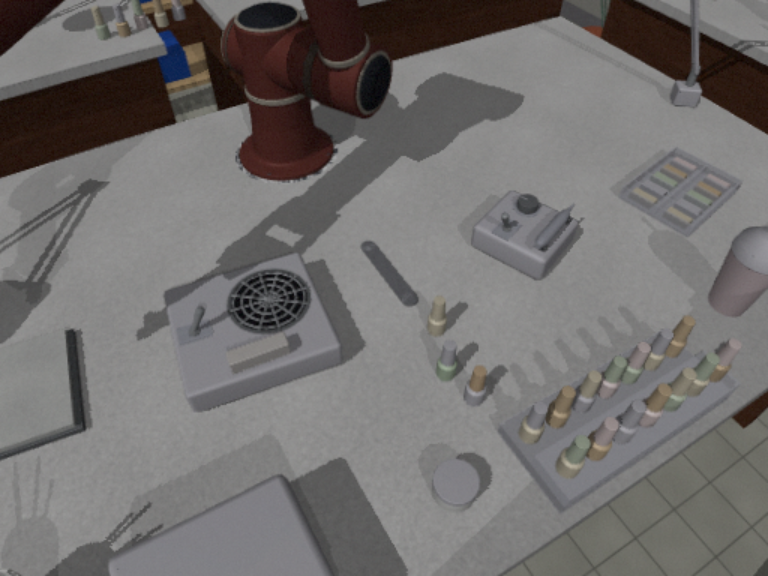

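The rod's tip is now at about (130,137) in the top crop and (635,40) in the scene crop. Both match the predicted "on" position of (122,139) and (624,37). The file box is unchanged and the arm is clear.

```bash
python3 -c "
from cell import env
print(env.finish_job())"
```

```text
the job is handed in; nothing more can be done
None
```

The dust collector's toggle is flipped on and leans towards the grille, the file control box's toggle is still off, and the job was handed in at about 4.5 s with the arm clear; no verdict was returned.

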